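# Push a garlic bulb through the sprung flap of a food-waste caddy

## Task

A garlic bulb lies on the drop shelf of the white food-waste caddy, in front of its self-closing steel flap. Without gripping or lifting the bulb, push the flap open with one fingertip so that the bulb does not have to ram it, hold it open, and with the other finger push the bulb off the shelf so that it falls into the caddy. Then take the fingers out so that the flap swings shut over the bulb, and leave the onion, lemon, spice jar and salt shaker undisturbed.

Things in the scene. Friction and masses are not known exactly. Their poses are not given: they have to be found in the camera images.
- caddy: White plastic caddy, fixed, 290 mm long (x), 122 wide (y), up to 192 high. Origin on the worktop under the middle of the lip; its +x is the push direction (shelf to bin), y across, z up. Flat grey drop shelf from x = -118 to 0, top at z = 135, open front end, side rims 10 mm high with inner faces at y = +-53. The flap slopes up from the lip to its hinge; a low hood lies behind the hinge.
- lip (a point): Middle of the shelf's rear edge (the lip), on the shelf's top: caddy x = 0, y = 0, z = 135 mm. Beyond it is the hollow bin, under the flap. Axes as the caddy's. In the room, wall cabinets hang 0.5 m above the worktop beyond about x = 0.55 m from the robot: keep the arm drawn in while it swings towards the caddy.
- flap_hinge (a point): Middle of the flap's hinge axis, which runs along the caddy's y: caddy x = 135 mm, z = 187 mm, so 135 mm behind the lip and 52 mm above the shelf. Hinge rod radius 4.5 mm.
- bin_floor (a point): Middle of the bin floor, caddy x = 80, z = 6 mm. The bin inside is 110 mm wide (y), from x = 0 to 164 mm.
- flap (a joint): Angle of the steel flap, rad: 0 shut (21 degrees above level, free edge at the lip), up to 1.15 as the free edge swings down and inward. 145 mm hinge to edge, 104 wide, 3 thick. A weak spring shuts it; 1 N at the edge opens it. A fingertip moving inward 4 mm above shelf height opens it about 0.15 rad at 50 mm behind the lip, 0.6 at 100 mm.
- garlic: Garlic bulb, 53 mm across and 53 mm high, 50 g, upright on the shelf about 50 mm in front of the lip. Origin at the centre of its underside. It may roll or tip when pushed; it fits between the opened fingers along the caddy's x.
- garlic_center (a point): Middle of the garlic bulb, 26 mm above its underside.
- onion: Red onion, 84 mm across, 82 mm high, standing on the worktop beside the caddy, on its far side; leave alone. Origin at the centre of its underside.
- spice_jar: Spice jar with red cap, 45 mm across, 109 mm high, standing beside the caddy, on its far side; leave alone. Origin at the centre of its underside.
- salt: Salt shaker of glass with a white top, 44 mm across, 90 mm high, standing on the worktop near the shelf end of the caddy; leave alone. Origin at the centre of its underside.
- lemon: Lemon, 78 x 55 x 56 mm, lying on the worktop beside the caddy, on its robot side; leave alone. Origin at the centre of its underside.

How it is judged:
By the outcome, as a careful person would: the job done as asked, in the order asked, and still so for the second after the job is handed in, with the robot touching nothing.
It also fails if it takes over 35 s, if anything falls off the work surface, if the arm or the gripper's body presses on something with over 40 N, if the wrist force passes 120 N, or if a joint passes its speed limit or range.

## Robot

A 6-joint arm with a two-finger parallel gripper is mounted at the origin on a cart in front of the work surface, level with it; the furniture and walls round the work are solid. World frame = base frame: x ahead of the robot, y to its left, z up, the work surface at z = 0. Lengths are in mm, angles in rad, forces in N, time in s.
With the tool pointing down it reaches from about 375 to 825 mm from the base axis. Payload 5.5 kg.
Tool frame: the origin (TCP) lies on the front face of the gripper's body, between the roots of the fingers; the fingertips stand 73 mm ahead of it and the grasp point (between the pads) lies 54 mm ahead of it; z points along the fingers, y is the line along which they close (so a half turn about z gives the same grasp; the last joint's range is limited). The gripper opens to 85 mm and grips with 20 to 120 N. Pads are 22 mm wide; open, the fingers measure 114 mm over their backs; the gripper's body (76 mm by 85 mm) begins 54 mm behind the grasp point. The pads swing forward as they close: fully open they stand 13 mm farther back than shut.
Start: joints at [-1.214, 0.314, -0.047, 1.21, 0, 1.571], TCP at [209.563, -562.209, 303.899] pointing down, gripper open.
Joint ranges: [-2.67, 2.67], [-0.69, 1.73], [-1.03, 1.25], [-2.08, 2.16], [-1.42, 1.45], [-3.14, 3.14]. Speed limits (rad/s): [2.39, 2.39, 3.01, 3.14, 3.14, 3.14].

## Interface

Orientations are given as a unit quaternion [w, x, y, z].
In Python, from bench import ctrl gives the robot as it stands.
- The arm moves only by the shell command python3 -m crank 'ROWS'. ROWS is JSON, a list of rows, each an object of numbers: "grip": the closure, from -1 (fully open) to 1 (shut), so that 0 is half open; "dx", "dy", "dz": the shift along the world's x, y, z in units of 40 mm (1.0 is 40 mm); "wx", "wy", "wz": the turn, a rotation vector about the world's x, y, z in units of 6 degrees (1.0 is 6 degrees). A call has 1 to 20 rows; each row is the pose to reach, as a shift and turn from the pose commanded when the call began; what a row does not reach only later rows make up. A row lasts 1/12 s, in which the tool goes at most 41.7 mm and 7.16 degrees, less where a joint would pass 70% of its speed; a pose out of reach is approached as far as the arm can. A call with a gripper value outside its range is refused whole. The fingers move at their own pace and stop on an object; the grip force is fixed at half the most. Time passes only in rows, so rows that repeat a pose let the fingers close. It gives the time, the measured TCP pose, the force, the opening and the grip force at its end, in the units of the state.
- ctrl.sense(): the state, without advancing time (a new reading comes with each control period).
- ctrl.camera(name): name is "scene" or "top"; returns the picture (420x560x3 uint8, red, green, blue); there is no depth.
- ctrl.calibration(name): a dict with "mtx" (3x3 intrinsics, pixels), "R" (3x3) and "t" (3): a world point X has camera coordinates R X + t. Camera axes: x right, y down, z forward; pixel columns grow to the right and rows downward; lengths in mm; the calibration is good to about 2 mm. A picture is of the moment at which its call begins. calibration takes no time and is no camera call.
- ctrl.sign_off(): hands the job in; it is judged then, once.
Trained networks look in the newest picture that a camera, given by its name, has taken for a name from the list of things; names that differ only in an ending like _2 or _b are one class to them, and where a whole thing is asked for, a point or a joint stands for the part that bears it (a point fixed in the world has none). Each returns a list of dicts, best first, with "score" (0 to 1); they miss things now and then, are a little off and sometimes report something else, mostly with a low value. They report only what shows in the picture. A call takes as long as a camera call.
- ctrl.recognise(camera, target): "pixel" ([column, row] in pixels, amid what is visible of it).
- ctrl.masks_of(camera, target): "pixels" (420x560 bool, what is visible of it) and "pixel" ([column, row] in pixels, amid what is visible of it).
The state is a dict: "clock": time; "joint_positions": joint angles; "dq": joint speeds; "tau": joint torques, N m; "eef_pos": TCP position; "ee_rot": TCP orientation; "force": force on the tool from outside, world axes, zero at the start; "wrist_torque": the same for the moment, N m; "gripper_width": finger opening in mm; "finger_force": force on a finger pad.
Only numpy, scipy, OpenCV 4.12 (cv2) and the standard library are available. Lean on these libraries where they do the work, as an engineer would, in place of code of your own. Each camera call takes 0.05 s, during which the arm holds its last target. There are 200 camera calls.

## Working session

There is one attempt and no reset: what is moved stays moved. The work goes in short steps, Python scripts to look and compute and a shell command to move; the robot and the scene stay as the last step left them, time stands still between calls to the robot, and variables do not carry over. Pictures are saved under pics/ and viewed, at most 10 in all, crops included, and the job is handed in when it is done.

```bash
mkdir -p pics; ls; python3 - <<'E'
from bench import ctrl
import cv2,numpy as np
s=ctrl.sense();print(s)
for n in("scene","top"):
    cv2.imwrite(f"pics/{n}0.png",ctrl.camera(n)[...,::-1]); c=ctrl.calibration(n); print(n,np.array(c["mtx"]).tolist(),np.round(c["R"],4).tolist(),np.round(c["t"],1).tolist())
    for t in("garlic","lip","flap","flap_hinge","onion","lemon","salt","spice_jar","caddy"):
        try:
            print(n,t,[(np.round(d["pixel"]).tolist(),round(d["score"],2)) for d in ctrl.recognise(n,t)][:2])
        except Exception as e: print(t,e)
E
```

```text
pics
{'clock': 0.0, 'joint_positions': array([-1.21400748e+00,  3.14230095e-01, -4.81211409e-02,  1.21015619e+00,
        3.15971552e-05,  1.57077219e+00]), 'dq': array([ 0.00042378,  0.0014247 ,  0.00025162,  0.00150822,  0.00040224,
       -0.00038072]), 'tau': array([ 4.99333481e-06, -5.39591181e+01,  3.39750409e+01,  1.91599061e-02,
        1.36866834e-04,  5.40669546e-06]), 'eef_pos': array([ 209.40784189, -561.78161873,  303.01355181]), 'ee_rot': array([-8.44777230e-04,  9.84127371e-01,  1.77461506e-01, -1.36259024e-04]), 'force': array([ 0.80926073,  0.21405614, -0.17125669]), 'wrist_torque': array([-0.01511894, -0.02617546, -0.00575465]), 'finger_force': 0.0, 'gripper_width': 85.46182540520533}
scene [[425.62462957273624, 0.0, 284.7959524918792], [0.0, 425.62462957273624, 208.04235808262501], [0.0, 0.0, 1.0]] [[-0.5967, -0.8022, -0.0194], [-0.4718, 0.3703, -0.8002], [0.6491, -0.4683, -0.5995]] [529.9, 209.8, 801.7]
scene garlic [([318.0, 179.0], 0.61), ([305.0, 246.0], 0.45)]
scene lip [([305.0, 245.0], 0.81)]
scene flap [([311.0, 211.0], 0.96)]
scene flap_hinge [([306.0, 241.0], 0.87)]
scene onion [([247.0, 259.0], 0.67)]
scene lemon [([375.0, 261.0], 0.9), ([304.0, 243.0], 0.39)]
scene salt [([256.0, 194.0], 0.46), ([374.0, 262.0], 0.33)]
scene spice_jar [([260.0, 221.0], 0.84), ([318.0, 181.0], 0.53)]
scene caddy [([306.0, 248.0], 0.75)]
top [[450.7261873552461, 0.0, 285.9609102985474], [0.0, 450.7261873552461, 215.8687374709866], [0.0, 0.0, 1.0]] [[-0.0287, -0.9995, -0.0145], [-0.9975, 0.0295, -0.0645], [0.0649, 0.0126, -0.9978]] [366.3, 450.1, 1057.5]
top garlic [([350.0, 199.0], 0.89)]
top lip [([318.0, 232.0], 0.66)]
top flap [([308.0, 243.0], 0.58)]
top flap_hinge [([318.0, 234.0], 0.81)]
top onion [([262.0, 210.0], 0.96)]
top lemon [([354.0, 274.0], 0.64)]
top salt [([303.0, 150.0], 0.7)]
top spice_jar [([292.0, 176.0], 0.76), ([353.0, 200.0], 0.5)]
top caddy [([317.0, 236.0], 0.92)]
```

```bash
python3 - <<'E'
import cv2
a=cv2.imread("pics/top0.png")[130:310,220:420]; cv2.imwrite("pics/topc.png",cv2.resize(a,None,fx=3.3,fy=3.3,interpolation=cv2.INTER_CUBIC))
a=cv2.imread("pics/scene0.png"); cv2.imwrite("pics/scenec.png",a)
E
```

```text
(no output)
```

View pics/topc.png

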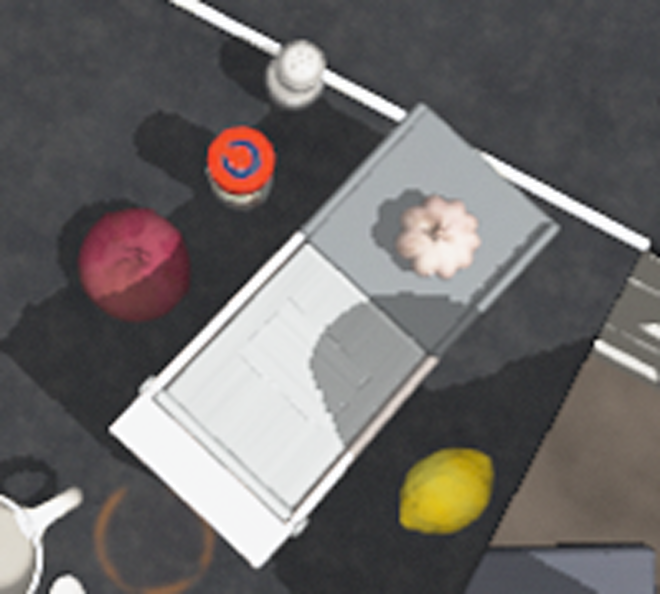

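View pics/scenec.png

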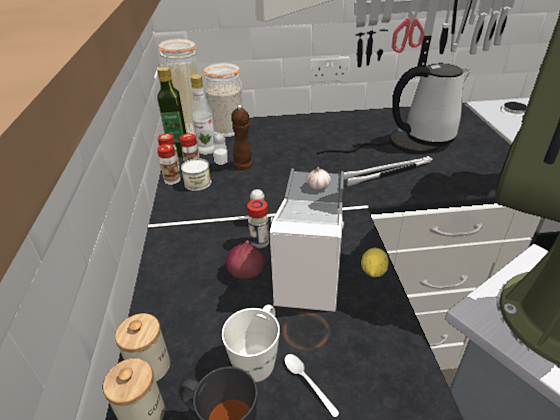

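The top view shows the caddy running diagonally, with the shelf at the upper right and the bin towards the lower left. The garlic is at about (352,201) full-image pixels and the lip runs from about (312,201) to (353,238). I'll fit the caddy pose to these corners.

```bash
cat > h.py <<'E'
import numpy as np
from bench import ctrl
def cal(n):
    c=ctrl.calibration(n); return np.array(c["mtx"]),np.array(c["R"]),np.array(c["t"])
def proj(n,X):
    K,R,t=cal(n); p=(np.atleast_2d(X)@R.T+t)@K.T; return p[:,:2]/p[:,2:]
def back(n,px,z):
    K,R,t=cal(n); d=R.T@np.linalg.solve(K,[*px,1]); o=-R.T@t; return o+d*(z-o[2])/d[2]
E
python3 - <<'E'
from h import *
from scipy.optimize import least_squares
px=np.array([[421,103],[558,228],[303,234],[438,357],[110,430],[260,567],[148,385],[298,527]])/3.3+[220,130]
M=np.array([[-118,-57,145],[-118,57,145],[0,-57,140],[0,57,140],[172,-61,187],[172,61,187],[135,-64,187],[135,64,187.]])
def W(p,M):
    c,s=np.cos(p[2]),np.sin(p[2]); return np.c_[p[0]+c*M[:,0]-s*M[:,1],p[1]+s*M[:,0]+c*M[:,1],M[:,2]]
f=lambda p:(proj("top",W(p,M))-px).ravel()
r=least_squares(f,[400,-50,2.4],loss="soft_l1");p=r.x
print(p,np.degrees(p[2]),np.round(f(p).reshape(-1,2),1).tolist())
def tocad(X):
    d=X[:2]-p[:2];c,s=np.cos(p[2]),np.sin(p[2]);return np.round([c*d[0]+s*d[1],-s*d[0]+c*d[1]],1)
for cam in("top","scene"):
  ctrl.camera(cam)
  for t,z in(("garlic",161),("onion",41),("spice_jar",60),("salt",50),("lemon",28)):
    m=ctrl.masks_of(cam,t)
    if m:
        rr,cc=np.where(m[0]["pixels"]); q=[(cc.min()+cc.max())/2,(rr.min()+rr.max())/2]
        X=back(cam,q,z);print(cam,t,round(m[0]["score"],2),np.round(q),np.round(X),tocad(X),np.ptp(cc),np.ptp(rr))
E
```

```text
[452.76795988   9.28780147 -66.80404719] -3827.58995826541 [[122.1, -8.7], [119.8, -7.9], [117.5, -9.3], [115.5, -7.7], [120.6, -13.1], [118.8, -10.2], [121.3, -13.5], [121.6, -10.0]]
top garlic 0.7 [352. 201.] [478. 215. 161.] [ 135.  -157.4] 25 26
top onion 0.97 [260. 210.] [476. 413.  41.] [ 282.6 -289.2] 32 33
top salt 0.88 [308. 152.] [606. 296.  50.] [ 108.2 -306.4] 17 20
top lemon 0.82 [354. 278.] [311. 197.  28.] [234.3 -22. ] 27 25
scene garlic 0.7 [318. 180.] [472. 218. 161.] [ 141.2 -155.3] 23 21
scene onion 0.68 [245. 260.] [470. 414.  41.] [ 287.  -285.3] 38 38
scene spice_jar 0.83 [258. 224.] [535. 338.  60.] [ 187.4 -281.9] 21 47
scene salt 0.42 [317. 179.] [604. 105.  50.] [ -30.9 -176.1] 22 20
scene lemon 0.46 [306. 240.] [452. 264.  28.] [ 188.3 -171.6] 74 142
```

```bash
cat > fit.py <<'E'
from h import *
from scipy.optimize import least_squares
px=np.array([[421,103],[558,228],[303,234],[438,357],[110,430],[260,567],[148,385],[298,527]])/3.3+[220,130]
M=np.array([[-118,-57,145],[-118,57,145],[0,-57,140],[0,57,140],[172,-61,187],[172,61,187],[135,-64,187],[135,64,187.]])
def W(p,M):
    c,s=np.cos(p[2]),np.sin(p[2]); return np.c_[p[0]+c*M[:,0]-s*M[:,1],p[1]+s*M[:,0]+c*M[:,1],M[:,2]]
f=lambda p:(proj("top",W(p,M))-px).ravel()
p=least_squares(f,[430,250,2.4]).x
E
python3 - <<'E'
from fit import *
import cv2
print(p,np.degrees(p[2]),np.round(f(p).reshape(-1,2),1).tolist())
for X in([478,215],[472,218],[476,413],[606,296],[311,197],[535,338]):
    d=np.array(X)-p[:2];c,s=np.cos(p[2]),np.sin(p[2]);print(X,np.round([c*d[0]+s*d[1],-s*d[0]+c*d[1]]))
for n in["scene"]:
    a=cv2.imread(f"pics/{n}0.png")
    A=np.array([[-118,-53,135],[-118,53,135],[0,53,135],[0,-53,135],[135,-55,187],[135,55,187],[172,-61,0],[172,61,0]])
    for q in proj(n,W(p,A.astype(float))): cv2.circle(a,tuple(np.round(q).astype(int)),1,(0,0,255),-1)
    a=a[130:330,220:420]
    cv2.imwrite("pics/chk.png",cv2.resize(a,None,fx=3,fy=3,interpolation=cv2.INTER_CUBIC))
E
```

```text
[441.32939971 255.76634795   2.36469789] 135.48720910784826 [[2.0, -0.7], [0.7, -2.1], [-0.2, 0.6], [-1.2, 0.1], [-0.6, 0.6], [-1.2, 1.2], [-0.6, -0.4], [1.1, 0.6]]
[478, 215] [-55.   3.]
[472, 218] [-48.   5.]
[476, 413] [  86. -136.]
[606, 296] [ -89. -144.]
[311, 197] [ 52. 133.]
[535, 338] [  -9. -124.]
```

View pics/chk.png

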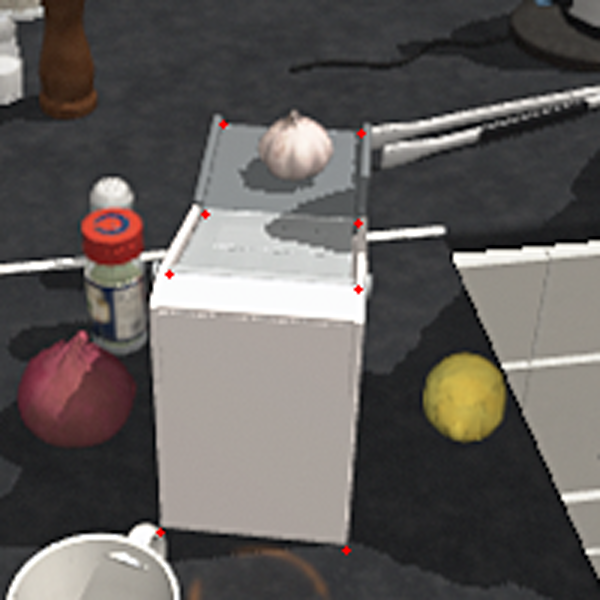

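The fit checks out in the scene view: the lip is at about (441,256), yaw is 135.5°, and the garlic is at caddy (-51,4). Next I swing over with the arm drawn in, turning +25° so the fingers line up with the caddy's x.

```bash
python3 -m crank '[{"dx":5.5,"dy":9.5,"wz":2,"grip":-1},{"dx":5.5,"dy":9.5,"wz":2,"grip":-1},{"dx":5.5,"dy":9.5,"wz":2,"grip":-1},{"dx":5.5,"dy":9.5,"wz":2,"grip":-1},{"dx":5.5,"dy":9.5,"wz":2,"grip":-1},{"dx":5.5,"dy":9.5,"wz":2,"grip":-1},{"dx":5.5,"dy":9.5,"wz":2,"grip":-1},{"dx":5.5,"dy":9.5,"wz":2,"grip":-1},{"dx":5.5,"dy":9.5,"wz":2,"grip":-1},{"dx":5.5,"dy":9.5,"wz":2,"grip":-1},{"dx":5.5,"dy":9.5,"wz":2,"grip":-1},{"dx":6.83,"dy":19.3,"wz":4.18,"grip":-1},{"dx":6.83,"dy":19.3,"wz":4.18,"grip":-1},{"dx":6.83,"dy":19.3,"wz":4.18,"grip":-1},{"dx":6.83,"dy":19.3,"wz":4.18,"grip":-1},{"dx":6.83,"dy":19.3,"wz":4.18,"grip":-1},{"dx":6.83,"dy":19.3,"wz":4.18,"grip":-1},{"dx":6.83,"dy":19.3,"wz":4.18,"grip":-1},{"dx":6.83,"dy":19.3,"wz":4.18,"grip":-1},{"dx":6.83,"dy":19.3,"wz":4.18,"grip":-1}]'; python3 -c "
from bench import ctrl;s=ctrl.sense();print(s['clock'],s['joint_positions'],s['eef_pos'],s['ee_rot'])"
```

```text
1.6 [-1.21396377e+00  3.13490053e-01 -4.71059984e-02  1.21024772e+00
 -8.08245822e-06  1.57080491e+00] [ 209.57387647 -562.18132339  303.9028277 ] [-2.26279428e-05  9.84126753e-01  1.77466992e-01 -8.18710149e-06]schema error: expected keys grip, dx, dy, dz, wx, wy, wz
```

```bash
python3 -m crank '[{"dx":5.5,"dy":9.5,"dz":0,"wx":0,"wy":0,"wz":2,"grip":-1},{"dx":5.5,"dy":9.5,"dz":0,"wx":0,"wy":0,"wz":2,"grip":-1},{"dx":5.5,"dy":9.5,"dz":0,"wx":0,"wy":0,"wz":2,"grip":-1},{"dx":5.5,"dy":9.5,"dz":0,"wx":0,"wy":0,"wz":2,"grip":-1},{"dx":5.5,"dy":9.5,"dz":0,"wx":0,"wy":0,"wz":2,"grip":-1},{"dx":5.5,"dy":9.5,"dz":0,"wx":0,"wy":0,"wz":2,"grip":-1},{"dx":5.5,"dy":9.5,"dz":0,"wx":0,"wy":0,"wz":2,"grip":-1},{"dx":5.5,"dy":9.5,"dz":0,"wx":0,"wy":0,"wz":2,"grip":-1},{"dx":5.5,"dy":9.5,"dz":0,"wx":0,"wy":0,"wz":2,"grip":-1},{"dx":5.5,"dy":9.5,"dz":0,"wx":0,"wy":0,"wz":2,"grip":-1},{"dx":5.5,"dy":9.5,"dz":0,"wx":0,"wy":0,"wz":2,"grip":-1},{"dx":6.83,"dy":19.3,"dz":0,"wx":0,"wy":0,"wz":4.18,"grip":-1},{"dx":6.83,"dy":19.3,"dz":0,"wx":0,"wy":0,"wz":4.18,"grip":-1},{"dx":6.83,"dy":19.3,"dz":0,"wx":0,"wy":0,"wz":4.18,"grip":-1},{"dx":6.83,"dy":19.3,"dz":0,"wx":0,"wy":0,"wz":4.18,"grip":-1},{"dx":6.83,"dy":19.3,"dz":0,"wx":0,"wy":0,"wz":4.18,"grip":-1},{"dx":6.83,"dy":19.3,"dz":0,"wx":0,"wy":0,"wz":4.18,"grip":-1},{"dx":6.83,"dy":19.3,"dz":0,"wx":0,"wy":0,"wz":4.18,"grip":-1},{"dx":6.83,"dy":19.3,"dz":0,"wx":0,"wy":0,"wz":4.18,"grip":-1},{"dx":6.83,"dy":19.3,"dz":0,"wx":0,"wy":0,"wz":4.18,"grip":-1}]'; python3 -c "
from bench import ctrl;s=ctrl.sense();print(s['clock'],s['joint_positions'],s['eef_pos'],s['ee_rot'])"
```

```text
clock: 3.27
eef_pos: [479.8, 191.6, 304.2]
ee_rot: [0.0, 0.922, 0.387, 0.0]
force: [0.6, -0.6, -1.1]
gripper_width: 85.5
finger_force: 0.0
3.2667 [ 3.79998693e-01  1.56395622e-01 -2.47098522e-01  1.16651686e+00
 -1.78823069e-04  2.72671488e+00] [479.84457174 191.60556101 304.19814599] [9.62454386e-05 9.22055509e-01 3.87057458e-01 3.91043684e-04]
```

```bash
python3 -m crank '[{"dx":0,"dy":0,"dz":0,"wx":0,"wy":0,"wz":0,"grip":-1},{"dx":0,"dy":0,"dz":-0.8,"wx":0,"wy":0,"wz":0,"grip":-1},{"dx":0,"dy":0,"dz":-0.8,"wx":0,"wy":0,"wz":0,"grip":-1},{"dx":0,"dy":0,"dz":-0.8,"wx":0,"wy":0,"wz":0,"grip":-1}]'; python3 - <<'E'
from h import *
import cv2
a=ctrl.camera("scene");b=ctrl.camera("top")
f=lambda a:cv2.resize(a[130:280,240:400,::-1],None,fx=2.5,fy=2.5,interpolation=cv2.INTER_CUBIC)
cv2.imwrite("pics/over.png",np.hstack([f(a),f(b)]))
X=ctrl.sense()["eef_pos"];c,s=np.cos(2.3647),np.sin(2.3647);d=X-[441.3,255.8,0];print(X,c*d[0]+s*d[1],-s*d[0]+c*d[1])
u=np.array([c,s,0]);print([((proj("scene",X+u*k+[0,0,-h])[0]-[240,130])*2.5).round() for k in(-45,45) for h in(60,73)])
E
```

```text
clock: 3.6
eef_pos: [478.6, 188.8, 270.7]
ee_rot: [-0.0, 0.922, 0.387, -0.002]
force: [-0.2, 0.7, 0.3]
gripper_width: 85.2
finger_force: 0.0
[480.12807897 188.88890553 272.74710504] -74.59728432108584 20.492912239946453
[array([219.,  31.]), array([219.,  44.]), array([213.,  84.]), array([212.,  97.])]
```

View pics/over.png

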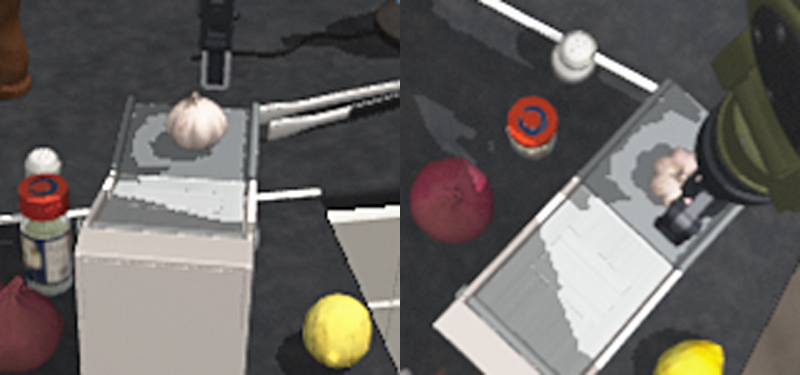

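The leading fingertip shows at about (213,88) in the left crop, which means roughly 62 mm of finger when open. The bulb is still upright and everything else is in place. I'll shift onto the bulb's line, then lower.

```bash
python3 -m crank '[{"dx":0.06,"dy":0.51,"dz":0,"wx":0,"wy":0,"wz":0,"grip":-1},{"dx":0.06,"dy":0.51,"dz":0,"wx":0,"wy":0,"wz":0,"grip":-1},{"dx":0.06,"dy":0.51,"dz":-0.6,"wx":0,"wy":0,"wz":0,"grip":-1},{"dx":0.06,"dy":0.51,"dz":-1.2,"wx":0,"wy":0,"wz":0,"grip":-1},{"dx":0.06,"dy":0.51,"dz":-1.65,"wx":0,"wy":0,"wz":0,"grip":-1},{"dx":0.06,"dy":0.51,"dz":-1.65,"wx":0,"wy":0,"wz":0,"grip":-1},{"dx":0.06,"dy":0.51,"dz":-1.65,"wx":0,"wy":0,"wz":0,"grip":-1}]'; python3 - <<'E'
from h import *
import cv2
a=ctrl.camera("scene");b=ctrl.camera("top")
f=lambda a:cv2.resize(a[130:230,270:370,::-1],None,fx=4,fy=4,interpolation=cv2.INTER_CUBIC)
cv2.imwrite("pics/low.png",np.hstack([f(a),f(b)]))
X=ctrl.sense()["eef_pos"];c,s=np.cos(2.3647),np.sin(2.3647);d=X-[441.3,255.8,0];print(X,c*d[0]+s*d[1],-s*d[0]+c*d[1])
u=np.array([c,s,0]);print([((proj("scene",X+u*k+[0,0,-h])[0]-[270,130])*4).round() for k in(57,) for h in(60,X[2]-139,X[2]-135)])
E
```

```text
clock: 4.28
eef_pos: [482.4, 209.1, 206.4]
ee_rot: [0.0, 0.922, 0.387, -0.0]
force: [-0.4, -0.6, 0.9]
gripper_width: 85.5
finger_force: 0.0
[483.4288153  209.79259737 207.74757534] -62.296136367625124 3.2725477889310426
[array([180., 264.]), array([179., 278.]), array([179., 284.])]
```

View pics/low.png

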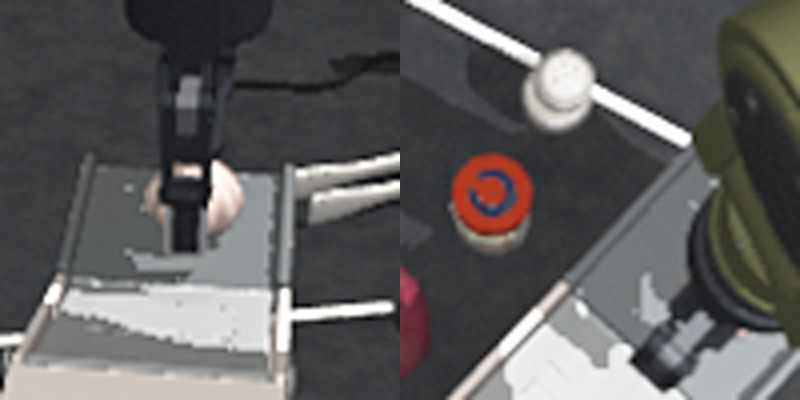

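The fingers straddle the bulb: the leading tip is at about (187,252) in the left crop, just above the shelf and short of the lip, in line with the bulb. Now I lower about 6 mm and start the push, flap first.

```bash
python3 -m crank '[{"dx":0,"dy":0,"dz":-0.17,"wx":0,"wy":0,"wz":0,"grip":-1},{"dx":0,"dy":0,"dz":-0.17,"wx":0,"wy":0,"wz":0,"grip":-1},{"dx":-0.1,"dy":0.1,"dz":-0.17,"wx":0,"wy":0,"wz":0,"grip":-1},{"dx":-0.2,"dy":0.2,"dz":-0.17,"wx":0,"wy":0,"wz":0,"grip":-1},{"dx":-0.3,"dy":0.3,"dz":-0.17,"wx":0,"wy":0,"wz":0,"grip":-1},{"dx":-0.4,"dy":0.39,"dz":-0.17,"wx":0,"wy":0,"wz":0,"grip":-1},{"dx":-0.5,"dy":0.49,"dz":-0.17,"wx":0,"wy":0,"wz":0,"grip":-1},{"dx":-0.6,"dy":0.59,"dz":-0.17,"wx":0,"wy":0,"wz":0,"grip":-1},{"dx":-0.7,"dy":0.69,"dz":-0.17,"wx":0,"wy":0,"wz":0,"grip":-1},{"dx":-0.7,"dy":0.69,"dz":-0.17,"wx":0,"wy":0,"wz":0,"grip":-1}]'; python3 - <<'E'
from h import *
import cv2
a=ctrl.camera("scene");b=ctrl.camera("top")
f=lambda a:cv2.resize(a[130:230,270:370,::-1],None,fx=4,fy=4,interpolation=cv2.INTER_CUBIC)
cv2.imwrite("pics/mid.png",np.hstack([f(a),f(b)]))
X=ctrl.sense()["eef_pos"];c,s=np.cos(2.3647),np.sin(2.3647);d=X-[441.3,255.8,0];print(X,c*d[0]+s*d[1],-s*d[0]+c*d[1])
E
```

```text
clock: 5.22
eef_pos: [453.6, 238.2, 199.1]
ee_rot: [-0.0, 0.922, 0.387, -0.0]
force: [0.3, -1.3, 0.3]
gripper_width: 85.5
finger_force: 0.1
[454.14659397 237.68403305 199.14175705] -21.861353627002273 3.9120905844194755
```

View pics/mid.png

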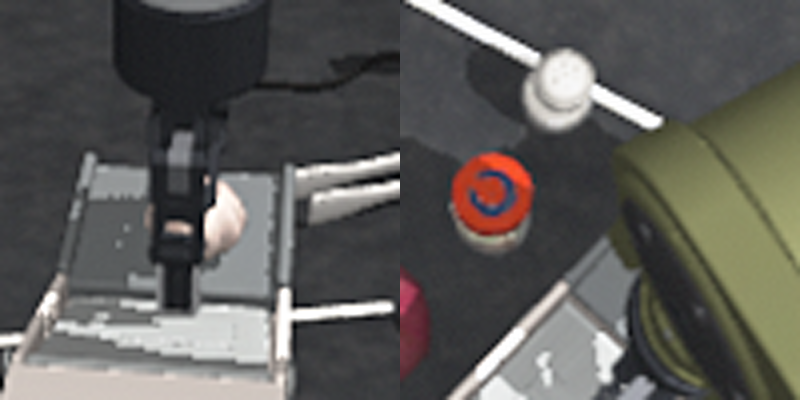

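```bash
python3 - <<'E'
from fit import *
for x in(-50,-38): print(x,[(y,((proj("scene",W(p,np.array([[x,y,161.]])))[0]-[270,130])*4).round(1).tolist()) for y in(0,4,10)])
m=ctrl.masks_of("scene","garlic")
for k in m[:2]:
    r,c=np.where(k["pixels"]);print(k["score"],(c.min()-270)*4,(c.max()+1-270)*4,(r.min()-130)*4,(r.max()+1-130)*4)
print(ctrl.masks_of("scene","garlic") and ((proj("scene",W(p,np.array([[35,4,145.]])))[0]-[270,130])*4))
E
```

```text
-50 [(0, [180.8, 195.7]), (4, [188.3, 196.2]), (10, [199.5, 196.8])]
-38 [(0, [179.0, 208.0]), (4, [186.5, 208.4]), (10, [197.9, 209.1])]
0.68 204 244 188 256
0.63 0 296 156 724
[174.38238025 314.95274244]
```

The flap is opening under the leading finger (tip at about (178,310)), and the bulb is upright behind it, about 2 mm to the +y side of the finger line. I'll correct for that and push through.

```bash
python3 -m crank '[{"dx":-0.16,"dy":0.11,"dz":0,"wx":0,"wy":0,"wz":0,"grip":-1},{"dx":-0.3,"dy":0.22,"dz":0,"wx":0,"wy":0,"wz":0,"grip":-1},{"dx":-0.43,"dy":0.35,"dz":0,"wx":0,"wy":0,"wz":0,"grip":-1},{"dx":-0.57,"dy":0.49,"dz":0,"wx":0,"wy":0,"wz":0,"grip":-1},{"dx":-0.71,"dy":0.62,"dz":0,"wx":0,"wy":0,"wz":0,"grip":-1},{"dx":-0.85,"dy":0.76,"dz":0,"wx":0,"wy":0,"wz":0,"grip":-1},{"dx":-0.99,"dy":0.9,"dz":0,"wx":0,"wy":0,"wz":0,"grip":-1},{"dx":-1.13,"dy":1.03,"dz":0,"wx":0,"wy":0,"wz":0,"grip":-1},{"dx":-1.27,"dy":1.17,"dz":0,"wx":0,"wy":0,"wz":0,"grip":-1},{"dx":-1.41,"dy":1.31,"dz":0,"wx":0,"wy":0,"wz":0,"grip":-1},{"dx":-1.41,"dy":1.31,"dz":0,"wx":0,"wy":0,"wz":0,"grip":-1},{"dx":-1.41,"dy":1.31,"dz":0,"wx":0,"wy":0,"wz":0,"grip":-1}]'; python3 - <<'E'
from h import *
import cv2
a=ctrl.camera("scene");b=ctrl.camera("top")
f=lambda a:cv2.resize(a[130:230,270:370,::-1],None,fx=4,fy=4,interpolation=cv2.INTER_CUBIC)
cv2.imwrite("pics/end.png",np.hstack([f(a),f(b)]))
S=ctrl.sense();X=S["eef_pos"];c,s=np.cos(2.3647),np.sin(2.3647);d=X-[441.3,255.8,0];print(X,c*d[0]+s*d[1],-s*d[0]+c*d[1],S["joint_positions"])
E
```

```text
clock: 6.42
eef_pos: [397.7, 290.1, 199.2]
ee_rot: [0.0, 0.922, 0.387, 0.0]
force: [0.7, -0.6, 0.4]
gripper_width: 85.4
finger_force: 0.6
[397.78173097 289.99719469 199.12542089] 55.007202748383406 6.123357708687514 [ 6.29662594e-01  1.83694916e-01 -4.65290681e-01  9.21880835e-01
  5.45039342e-04  2.97654953e+00]
```

View pics/end.png

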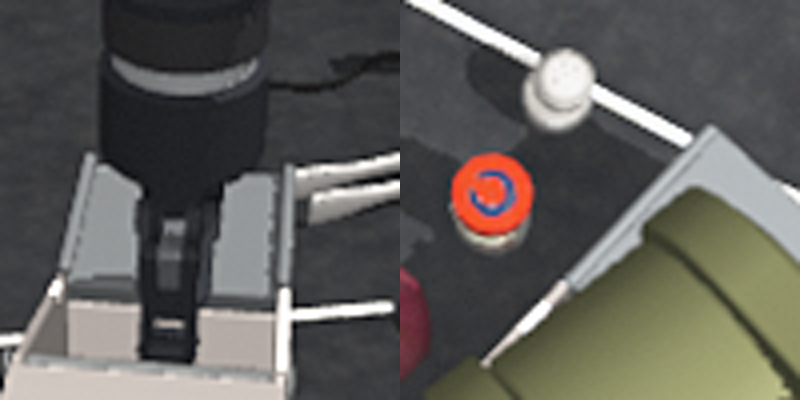

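The bulb is off the shelf: the shelf is empty on both sides of the finger, and the bin mouth is open around (175,330). I'll back out along the same path, then rise.

```bash
python3 -m crank '[{"dx":0.3,"dy":-0.29,"dz":0,"wx":0,"wy":0,"wz":0,"grip":-1},{"dx":0.6,"dy":-0.59,"dz":0,"wx":0,"wy":0,"wz":0,"grip":-1},{"dx":0.9,"dy":-0.88,"dz":0,"wx":0,"wy":0,"wz":0,"grip":-1},{"dx":1.2,"dy":-1.18,"dz":0,"wx":0,"wy":0,"wz":0,"grip":-1},{"dx":1.5,"dy":-1.47,"dz":0,"wx":0,"wy":0,"wz":0,"grip":-1},{"dx":1.8,"dy":-1.77,"dz":0,"wx":0,"wy":0,"wz":0,"grip":-1},{"dx":2.1,"dy":-2.06,"dz":0,"wx":0,"wy":0,"wz":0,"grip":-1},{"dx":2.2,"dy":-2.16,"dz":0,"wx":0,"wy":0,"wz":0,"grip":-1},{"dx":2.2,"dy":-2.16,"dz":0.5,"wx":0,"wy":0,"wz":0,"grip":-1},{"dx":2.2,"dy":-2.16,"dz":1.3,"wx":0,"wy":0,"wz":0,"grip":-1},{"dx":2.2,"dy":-2.16,"dz":2.2,"wx":0,"wy":0,"wz":0,"grip":-1},{"dx":2.2,"dy":-2.66,"dz":2.5,"wx":0,"wy":0,"wz":0,"grip":-1},{"dx":2.2,"dy":-3.66,"dz":2.5,"wx":0,"wy":0,"wz":0,"grip":-1},{"dx":2.2,"dy":-4.66,"dz":2.5,"wx":0,"wy":0,"wz":0,"grip":-1},{"dx":2.2,"dy":-5.66,"dz":2.5,"wx":0,"wy":0,"wz":0,"grip":-1},{"dx":2.2,"dy":-6.66,"dz":2.5,"wx":0,"wy":0,"wz":0,"grip":-1},{"dx":2.2,"dy":-7.66,"dz":2.5,"wx":0,"wy":0,"wz":0,"grip":-1},{"dx":2.2,"dy":-7.66,"dz":2.5,"wx":0,"wy":0,"wz":0,"grip":-1},{"dx":2.2,"dy":-7.66,"dz":2.5,"wx":0,"wy":0,"wz":0,"grip":-1}]'; python3 - <<'E'
from h import *
import cv2
a=ctrl.camera("scene");b=ctrl.camera("top")
f=lambda a:cv2.resize(a[130:310,230:390,::-1],None,fx=2.5,fy=2.5,interpolation=cv2.INTER_CUBIC)
cv2.imwrite("pics/fin.png",np.hstack([f(a),f(b)]))
E
```

```text
clock: 8.1
eef_pos: [485.7, -18.0, 299.0]
ee_rot: [-0.001, 0.923, 0.385, 0.0]
force: [0.6, 0.2, 0.2]
gripper_width: 85.3
finger_force: 0.0
```

View pics/fin.png

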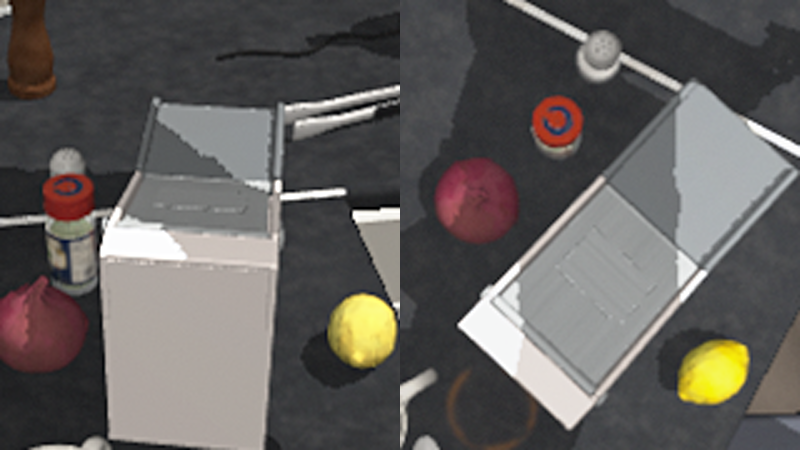

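The shelf is empty, the flap is shut (left crop about (200,205)), and the onion, jar, salt shaker and lemon look unmoved. I'm handing it in.

```bash
python3 -c "
from bench import ctrl;print(ctrl.sign_off())"
```

```text
the job is handed in; nothing more can be done
None
```

The garlic was pushed off the shelf into the caddy with the flap held open, the flap swung shut after the fingers came out, and the onion, lemon, spice jar and salt shaker look unmoved; I handed the job in at about 8 s.

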